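# Narrow the drying rack with its finned spacer and stand a tile in it

### The arm

A 7-joint arm with a two-finger parallel gripper is mounted at the origin on the work surface. World frame = base frame: x ahead of the robot, y to its left, z up, the work surface at z = 0. Lengths are in mm, angles in degrees, forces in N, time in s.
With the tool pointing down it reaches from about 425 to 875 mm from the base axis. Payload 8.4 kg.
Tool frame: the origin (TCP) lies at the centre of the arm's flange, where the gripper is bolted on; the fingertips stand 173 mm ahead of it and the grasp point (between the pads) lies 155 mm ahead of it; z points along the fingers, y is the line along which they close (so a half turn about z gives the same grasp; the last joint's range is limited). The gripper opens to 85 mm and grips with 20 to 120 N. Pads are 22 mm wide; open, the fingers measure 114 mm over their backs; the gripper's body (76 mm by 85 mm) begins 54 mm behind the grasp point. The pads swing forward as they close: fully open they stand 13 mm farther back than shut.
Start: joints at [-82.116, 19.091, 2.286, 83.961, -0.768, 76.965, -3.352], TCP at [152.491, 631.838, 404.708] pointing down, gripper open.
Joint ranges: [-147.57, 147.57], [-21.85, 119.76], [-74.77, 79.35], [14.55, 137.4], [-85.83, 265.84], [4.83, 119.75], [-152.11, 152.11]. Speed limits (degrees/s): [127.2, 127.2, 159.86, 159.86, 180, 180, 180].

### API

Orientations are given as a 3x3 rotation matrix whose columns are the frame's x, y, z axes.
In Python, from bench import env, effector, eyes, close_job, monitor gives the robot as it stands. Calls block until the motion is done:
- env.move_to(position, orientation): joint-space move of the TCP to a pose.
- env.move_straight(position, attitude=None, rate=150): straight line of the TCP; attitude=None keeps the orientation; rate is the mean speed in mm/s.
- env.move_j(angles): joint-space move.
- effector.gripper_open() and effector.close(grasp_force=None): open the fingers fully, or close them until they stop; grasp_force is the grip in N (None keeps the last).
- env.dwell(seconds).
- env.solve_ik(position, orientation): joint angles nearest the present ones, or None.
- eyes.snapshot(name): name is "scene" or "top" or "wrist"; returns (picture, depth): 400x640x3 uint8, red, green, blue; 400x640 float32, mm along the optical axis (not along the pixel's ray), 0 where there is no reading.
- eyes.camera_info(name): a dict with "vfov" (degrees; the focal length in pixels is half the picture's height over the tangent of half this angle, whatever the lens; pixels are square), "cx", "cy" (the principal point, pixels), "R" (3x3) and "t" (3): a world point X has camera coordinates R X + t. Camera axes: x right, y down, z forward; pixel columns grow to the right and rows downward; lengths in mm; the calibration is good to about 2 mm. A picture is of the moment at which its call begins: read the wrist's pose just before it. camera_info takes no time and is no camera call; for the wrist camera it gives the pose at the moment of the call.
A pose or a line that the arm cannot do raises env.PlanningError and nothing moves.
- close_job(): hands the job in; it is judged then, once.
Readings, each from a call of its own:
- monitor.current_clock(): time.
- monitor.current_q(): joint angles.
- monitor.current_dq(): joint speeds.
- monitor.current_effort(): joint torques, N m.
- monitor.current_eef_pos(): TCP position.
- monitor.current_tcp_rot(): TCP orientation.
- monitor.current_wrist_force(): force on the tool from outside, world axes, zero at the start.
- monitor.current_torque(): the same for the moment, N m.
- monitor.current_width(): finger opening in mm.
- monitor.current_gripper_force(): force on a finger pad.
Only numpy, scipy, OpenCV 4.12 (cv2) and the standard library are available. Lean on these libraries where they do the work, as an engineer would, in place of code of your own. Each camera call takes 0.05 s, during which the arm holds its last target. There are 200 camera calls.

### The job

Get the drying rack ready and rack the tile. First set the finned spacer into the fixed rack, fins between fins and fully down on the rack's board, and let go of it; then tilt the clay tile out of the deep narrow bin and stand it upright on the rack's board in the narrow slot left between the spacer's last fin and the rack's end fin, about centred along the fins. Set both parts down rather than drop them, and do not disturb the jar, cup and bowl.

Things in the scene. Friction and masses are not known exactly. Their poses are not given: they have to be found in the camera images.
- rack: Fixed plywood comb rack. Origin on the table. Board 130 mm in x, y -75 to 91 mm, top at z 15. On it five fins, 110 mm long in x, 10 mm thick in y, tops at z 73, centred at y -60, -30, 0, 30 and 74.5 mm: three 20 mm bays (centres y -45, -15, 15) and a wide bay (y 35 to 69.5), open above and at both ends.
- rack_seat (a point): Point on the rack's board where the seated spacer's origin belongs (rack x 0, y 0, z 15 mm), the spacer's axes along the rack's or half a turn round. Three spacer fins then fill the narrow bays with 3.5 mm to spare on either side; the fourth stands in the wide bay.
- rack_slot (a point): Point on the rack's board in the middle of the tile's slot (rack x 0, y 60.5, z 15 mm) when the spacer sits central: slot from the spacer's last fin at y 51.5 to the rack's end fin at y 69.5 mm. The spacer side shifts by up to 3.5 mm with where the spacer sits in its play.
- spacer: Loose plywood comb, 0.12-0.24 kg, standing on its fin tips. Origin at underside centre, z up. Four fins 60 mm in x, 13 mm thick in y, 60 mm tall, centred at y -45, -15, 15, 45 mm; top board 60 x 103 mm, z 60 to 70; handle rib on it, 14 mm thick in x, 80 mm long in y, z 70 to 100. Same either way round.
- tile: Loose plain terracotta tile, 0.14-0.28 kg, 8 mm thick (x), 100 wide (y), 130 tall (z). Origin at the centre of its lower edge face; z to the upper edge. It starts leaning in the bin 20 degrees off vertical, foot at the bin's -x wall, top over the +x rim, 39 mm of it (along the tile) beyond the rim. Racked, its x lies along the rack's y, either way round; it may lean a little.
- bin: Fixed grey plastic bin, deep and narrow: outside 48 mm (x) by 130 (y) by 90 tall, walls and floor 5 mm, open at the top. Origin on the table under its centre. Bin and spacer stand on opposite sides of the rack; the sides are swapped from start to start.
- jar: Bystander: closed white jar, 56 mm across, 70 mm tall; origin at the centre of its underside. Leave it alone.
- cup: Bystander: plaster-coloured open cup, 68 mm across, 70 mm tall; origin at the centre of its underside. Leave it alone.
- bowl: Bystander: white ceramic bowl, 100 mm across, 45 mm tall; origin at the centre of its underside. Leave it alone.

How it is judged (in metres and radians):
On the way, in this order (a step that is already met when the one before it is completed fails the run):
1. the spacer sits fully down in the rack, fins between fins, and is let go, the tile still in the bin (z of spacer in the frame of rack below 0.019 m and x of spacer in the frame of rack between -0.022 and 0.022 m and y of spacer in the frame of rack between -0.007 and 0.007 m and angle between the x axis of spacer and the x axis of rack, either way round below 0.13 rad and angle between spacer's own z axis and vertical below 0.07 rad and contact force between the fingers and spacer below 0.05 N and linear speed of spacer below 0.02 m/s and z of tile in the frame of bin below 0.03 m and horizontal distance between tile and bin below 0.05 m), for 0.2 s.
2. the tile's foot has been lifted clear of the bin's rim (z of tile in the frame of bin above 0.095 m), for 0.05 s.
At the end, for the whole second after the job is handed in: Spacer on the rack's board (4 mm), central to 22 mm along and 7 mm across the fins, square to 0.13 rad, level to 0.07; tile's foot on the board (6 mm) at the rack's y 46 to 71 mm, central to 22 mm along, in line to 0.3 rad, upright to 0.29 rad; both at rest (z of spacer in the frame of rack below 0.019 m and x of spacer in the frame of rack between -0.022 and 0.022 m and y of spacer in the frame of rack between -0.007 and 0.007 m and angle between the x axis of spacer and the x axis of rack, either way round below 0.13 rad and angle between spacer's own z axis and vertical below 0.07 rad and z of tile in the frame of rack below 0.021 m and x of tile in the frame of rack between -0.022 and 0.022 m and y of tile in the frame of rack between 0.046 and 0.071 m and angle between the x axis of tile and the y axis of rack, either way round below 0.3 rad and angle between tile's own z axis and vertical below 0.29 rad and linear speed of each of spacer, tile below 0.02 m/s); the robot touches nothing.
It fails at once if the spacer is dropped (moves faster than 0.6 m/s out of the fingers, a fall of about 2 cm) (linear speed of spacer above 0.6 m/s and contact force between the fingers and spacer below 0.05 N).
It fails at once if the tile is dropped (moves faster than 0.6 m/s out of the fingers, a fall of about 2 cm) (linear speed of tile above 0.6 m/s and contact force between the fingers and tile below 0.05 N).
It fails at once if the jar is moved more than 3 cm or tipped over (distance of jar from where it was at the start of the episode above 0.03 m or angle between jar's own z axis and vertical above 0.5 rad).
It fails at once if the cup is moved more than 3 cm or tipped over (distance of cup from where it was at the start of the episode above 0.03 m or angle between cup's own z axis and vertical above 0.5 rad).
It fails at once if the bowl is moved more than 3 cm or tipped over (distance of bowl from where it was at the start of the episode above 0.03 m or angle between bowl's own z axis and vertical above 0.5 rad).
It also fails if it takes over 64 s, if anything falls off the work surface, if the arm or the gripper's body presses on something with over 40 N, if the wrist force passes 120 N, or if a joint passes its speed limit or range.

## Working session

There is one attempt and no reset: what is moved stays moved. The work goes in short steps, each a Python script; the robot and the scene stay as the last script left them, time stands still between calls to the robot, and variables do not carry over. Pictures are saved under pics/ and viewed, at most 10 in all, crops included, and the job is handed in when it is done.

```bash
mkdir -p pics; ls
python3 - <<'E'
from bench import env, effector, eyes, close_job, monitor
import cv2,numpy as np
for n in("scene","top"):
    p,d=eyes.snapshot(n); cv2.imwrite(f"pics/{n}0.png",p[:,:,::-1]); np.savez(f"{n}0.npz",p=p,d=d)
    i=eyes.camera_info(n); print(n,i, (d>0).mean())
print(monitor.current_clock(),monitor.current_tcp_rot())
E
```

```text
pics
scene {'vfov': 53.99946287847283, 'cx': 321.3000302706164, 'cy': 204.96394861580134, 'R': array([[-0.51373722,  0.85790586,  0.00846157],
       [ 0.5243188 ,  0.32175225, -0.78839412],
       [-0.67909047, -0.40059084, -0.61511228]]), 't': array([ 301.62502239, -269.69007274, 1353.58792209])} 0.99578515625
top {'vfov': 51.72857626530717, 'cx': 317.37467345650936, 'cy': 195.89305987707843, 'R': array([[-0.02672726, -0.99963807,  0.00306337],
       [-0.99448101,  0.02627811, -0.1015725 ],
       [ 0.10145524, -0.00576122, -0.99482342]]), 't': array([  -1.86549966,  620.2817559 , 1022.67937338])} 0.9959609375
0.1 [[-9.72088684e-01  2.34613605e-01 -2.15806020e-04]
 [ 2.34613675e-01  9.72087691e-01 -1.39431040e-03]
 [-1.17341814e-04 -1.40602441e-03 -9.99999005e-01]]
```

View pics/top0.png

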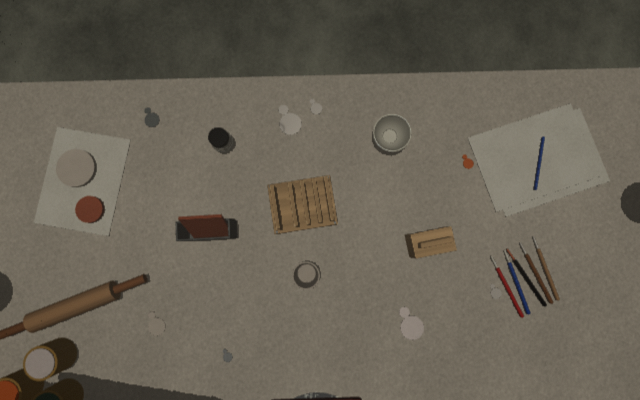

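View pics/scene0.png

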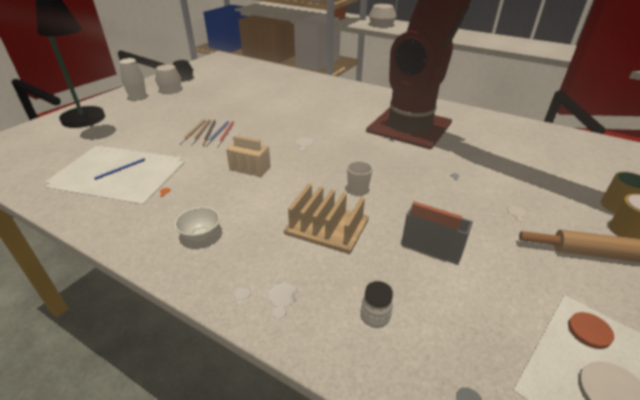

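Top view: the rack is at (302,205) with its wide bay on the left (world +y) side. The bin with the red tile is at (205,229), tile leaning up-image (world +x). The spacer is at (432,242), cup (307,273), bowl (391,133), jar (219,138). The scene view agrees. Next I get rough positions from the depth.

```bash
cat > h.py <<'E'
import numpy as np,cv2
def cloud(d,i):
    f=200/np.tan(np.radians(i["vfov"]/2)); v,u=np.mgrid[0:400,0:640]
    c=np.stack([(u-i["cx"])/f*d,(v-i["cy"])/f*d,d],-1)
    return (c-i["t"])@i["R"]            # world = R^T (c - t)
def Rdown(yaw):   # tool z down, tool y axis (closing) at angle yaw (deg) in world
    a=np.radians(yaw); y=np.array([np.cos(a),np.sin(a),0]); z=np.array([0,0,-1.]); return np.stack([np.cross(y,z),y,z],1)
def rect(pts):
    (c,s,a)=cv2.minAreaRect(np.float32(pts)); return np.round(c,1),np.round(s,1),round(a,1)
E
python3 - <<'E'
from h import *
from bench import eyes,monitor,env
z=np.load("top0.npz");P=cloud(z["d"],eyes.camera_info("top"))
print("table z",np.median(P[300:320,250:400,2]))
for n,(u0,u1,v0,v1),lo,hi in [("rackboard",(255,350,165,245),8,22),("rackall",(255,350,165,245),8,90),("racktop",(255,350,165,245),66,80),("spacer",(395,470,215,270),55,120),("rib",(395,470,215,270),88,120),("bin",(165,250,200,250),75,98),("tile",(165,250,200,250),98,140),("cup",(285,330,250,295),50,90),("bowl",(365,420,105,160),30,60),("jar",(200,240,120,160),50,90)]:
    Q=P[v0:v1,u0:u1].reshape(-1,3);m=(Q[:,2]>lo)&(Q[:,2]<hi);Q=Q[m]
    print(n,len(Q),rect(Q[:,:2]),np.percentile(Q[:,2],[5,50,95]).round(1))
i=eyes.camera_info("wrist");R=monitor.current_tcp_rot();p=monitor.current_eef_pos()
print(i["vfov"],i["cx"],i["cy"]);print("R tool->cam",(i["R"]@R).round(3).tolist(),"cam centre in tool",(R.T@(-i["R"].T@i["t"]-p)).round(1))
for n,x,y in(("s",530,-270),("r",600,30)): print(n,env.solve_ik(np.array([x,y,450.]),Rdown(90)),env.solve_ik(np.array([x,y,450.]),Rdown(0)))
E
```

```text
table z 0.8083375215799591
rackboard 2120 (array([616.4,  23.6]), array([157.6, 166.1]), 7.5) [12.5 15.8 19.1]
rackall 3195 (array([616.4,  23.6]), array([157.6, 166.1]), 7.5) [12.8 17.2 75.5]
racktop 929 (array([602.3,  21. ]), array([109.8, 144.6]), 7.1) [70.5 73.8 76.8]
spacer 1084 (array([ 496.9, -296.7]), array([ 60., 104.]), 9.7) [ 67.   71.1 101.6]
rib 210 (array([ 497.1, -296.5]), array([13.8, 79.5]), 10.0) [ 94.1 100.2 103.3]
bin 415 (array([541.4, 257.8]), array([ 47. , 129.4]), 2.0) [76.5 89.7 94.3]
tile 393 (array([564.3, 254.1]), array([19.8, 99.9]), 2.5) [100.5 123.4 131.9]
cup 213 (array([426.3,  15.7]), array([65.3, 64.5]), 88.4) [53.1 69.7 73.3]
bowl 388 (array([ 778.9, -213.8]), array([97.2, 97.8]), 51.5) [31.6 42.6 48. ]
jar 337 (array([772. , 226.2]), array([48.7, 47.7]), 43.6) [61.3 70.9 73.9]
60.987762608758935 320.48350937623957 201.7827795299393
R tool->cam [[-0.0, 1.0, 0.001], [-0.955, 0.0, -0.297], [-0.297, -0.001, 0.955]] cam centre in tool [75.4 -0.1 31.5]
s [ 30.0634375   11.99540252  -8.69925029  87.66559776   1.82652624
  80.4778175  111.24906775] [-23.81779506  16.90780435  58.12391691  90.21210518 -14.48218709
  80.95994997  35.48385816]
r [-45.65939008  15.25050375  47.525486    89.10263073 -11.33968582
  80.64859874  92.70801547] [-46.50586844  15.48679176  48.68599671  89.13592524 -11.72602664
  80.69283142   3.04975149]
```

Run:
```python
from h import *
from bench import eyes,monitor,env
def look(name,xy,yaw,z=370):
    env.move_to(np.array([*xy,z]),Rdown(yaw)); i=eyes.camera_info("wrist"); p,d=eyes.snapshot("wrist")
    cv2.imwrite(f"pics/{name}.png",p[:,:,::-1]); P=cloud(d,i); np.savez(name+".npz",P=P,p=p); return P
P=look("w_rack",(603,25),7.3).reshape(-1,3)
for lo,hi in((10,20),(67,79)):
    Q=P[(abs(P[:,0]-603)<110)&(abs(P[:,1]-20)<120)&(P[:,2]>lo)&(P[:,2]<hi)];print("rack",lo,len(Q),rect(Q[:,:2]),np.median(Q[:,2]))
a=np.radians(7.3);l=(Q[:,:2]-[603.2,13.8])@np.array([-np.sin(a),np.cos(a)])
h,_=np.histogram(l,np.arange(-70,90,2));print(dict(zip(range(-70,90,2),h)))
P=look("w_sp",(497,-297),9.8).reshape(-1,3)
for lo,hi in((64,76),(94,106)):
    Q=P[(abs(P[:,0]-497)<100)&(abs(P[:,1]+297)<100)&(P[:,2]>lo)&(P[:,2]<hi)];print("sp",lo,len(Q),rect(Q[:,:2]),np.median(Q[:,2]))
print(monitor.current_clock(),monitor.current_q())
```

```text
rack 10 8280 (array([601.8,  21.9]), array([130.3, 164.9]), 7.5) 14.293402905391387
rack 67 8468 (array([601.9,  21.4]), array([110.1, 143.6]), 7.5) 72.20143072445303
{-70: np.int64(0), -68: np.int64(0), -66: np.int64(3), -64: np.int64(228), -62: np.int64(240), -60: np.int64(250), -58: np.int64(269), -56: np.int64(514), -54: np.int64(11), -52: np.int64(0), -50: np.int64(0), -48: np.int64(0), -46: np.int64(0), -44: np.int64(0), -42: np.int64(0), -40: np.int64(0), -38: np.int64(0), -36: np.int64(9), -34: np.int64(255), -32: np.int64(278), -30: np.int64(279), -28: np.int64(286), -26: np.int64(481), -24: np.int64(3), -22: np.int64(0), -20: np.int64(0), -18: np.int64(0), -16: np.int64(0), -14: np.int64(0), -12: np.int64(0), -10: np.int64(0), -8: np.int64(0), -6: np.int64(16), -4: np.int64(303), -2: np.int64(323), 0: np.int64(287), 2: np.int64(292), 4: np.int64(486), 6: np.int64(3), 8: np.int64(0), 10: np.int64(0), 12: np.int64(0), 14: np.int64(0), 16: np.int64(0), 18: np.int64(0), 20: np.int64(0), 22: np.int64(0), 24: np.int64(89), 26: np.int64(314), 28: np.int64(326), 30: np.int64(356), 32: np.int64(304), 34: np.int64(397), 36: np.int64(0), 38: np.int64(0), 40: np.int64(0), 42: np.int64(0), 44: np.int64(0), 46: np.int64(0), 48: np.int64(0), 50: np.int64(0), 52: np.int64(0), 54: np.int64(0), 56: np.int64(0), 58: np.int64(0), 60: np.int64(0), 62: np.int64(0), 64: np.int64(0), 66: np.int64(0), 68: np.int64(0), 70: np.int64(352), 72: np.int64(360), 74: np.int64(432), 76: np.int64(424), 78: np.int64(298), 80: np.int64(0), 82: np.int64(0), 84: np.int64(0), 86: np.int64(0)}
sp 64 6830 (array([ 496.2, -297. ]), array([ 60.2, 103.3]), 9.6) 69.26292115264664
sp 94 1911 (array([ 496.1, -296.6]), array([14. , 79.6]), 9.5) 99.02081534474705
4.1583 [-22.86975259  19.11309701  60.60739246  99.01451289 -17.45884628
  72.1528775   51.79712706]
```

View pics/w_rack.png

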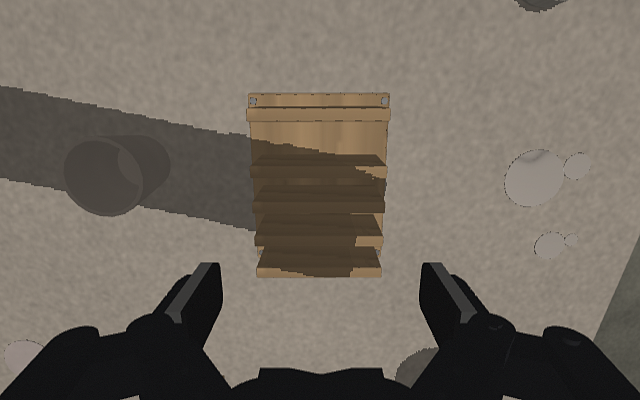

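The wrist view shows the rack at (318,185) with the wide bay at the top, near row 135 (+y). All measured sizes match. Rack origin ≈ (602.9, 14.1), yaw 7.5°; spacer (496.1, −296.8), yaw 9.6°.

Run:
```python
from h import *
from bench import eyes,monitor,env,effector
s=np.array([496.1,-296.8]);R=Rdown(9.6);T=246.
env.move_to(np.array([*s,290]),R); env.move_straight(np.array([*s,T]),rate=80)
print("f",monitor.current_wrist_force())
effector.close(60);print("w",monitor.current_width(),monitor.current_gripper_force())
T=monitor.current_eef_pos()[2]
env.move_straight(np.array([*s,T+115]),rate=120)
print("w",monitor.current_width(),"f",monitor.current_wrist_force())
r=np.array([602.85,14.1]);R=Rdown(7.5)
env.move_to(np.array([*r,T+115]),R); env.move_straight(np.array([*r,T+80]),rate=100)
f0=monitor.current_wrist_force();print(f0)
for z in(65,50,35,20,17):
    env.move_straight(np.array([*r,T+z]),rate=60); f=monitor.current_wrist_force()-f0; print(z,f.round(1),monitor.current_eef_pos().round(1))
    if np.linalg.norm(f)>12: break
print(monitor.current_clock())
p,d=eyes.snapshot("scene");cv2.imwrite("pics/s1.png",p[120:300,220:460,::-1].repeat(3,0).repeat(3,1))
```

```text
f [-0.5676323  -0.24879951  0.79101031]
w 13.11032095694725 59.068209528923035
w 13.277241736227058 f [ 0.118205   -0.3885904  -1.76516348]
[ 0.60494857  0.28376488 -0.66198649]
65 [-0.5  0.5  0.2] [602.8  14.2 310.9]
50 [ 0.1 -0.7 -1. ] [602.7  14.1 295.8]
35 [-1.9 -0.4 -0.5] [602.7  14.1 280.8]
20 [-0.5  0.2  0.2] [602.7  14.1 265.8]
17 [-0.5 -0.8 -0.3] [602.8  14.1 263.2]
10.6333
```

View pics/s1.png

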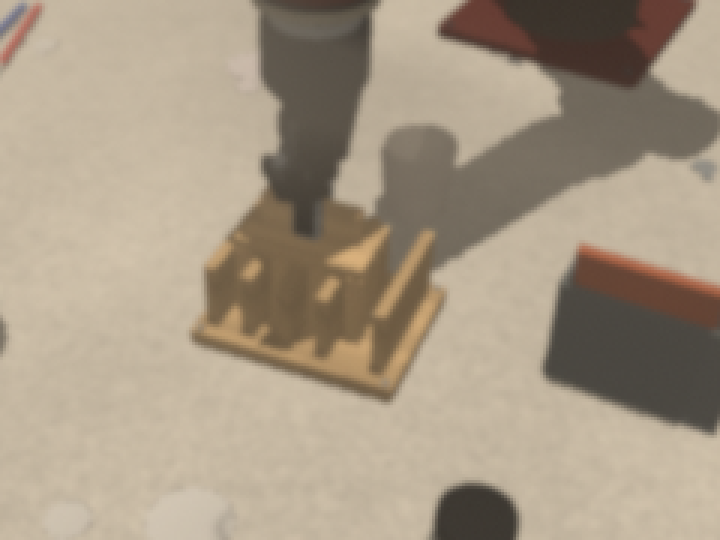

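The 3x crop shows the spacer's fins interleaved with the rack's fins, just above the board. I'll lower it the last 2 mm, release it, then look at the tile.

Run:
```python
from h import *
from bench import eyes,monitor,env,effector
r=np.array([602.85,14.1]);f0=monitor.current_wrist_force();z=monitor.current_eef_pos()[2]
for k in range(1,6):
    env.move_straight(np.array([*r,z-0.6*k]),rate=20); f=monitor.current_wrist_force()-f0; print(k,f.round(1))
    if f[2]>4: break
effector.gripper_open(); env.dwell(.3)
env.move_straight(np.array([*r,370.]),rate=200)
def shot(name):
    i=eyes.camera_info("wrist"); p,d=eyes.snapshot("wrist"); P=cloud(d,i);np.savez(name+".npz",P=P,p=p); cv2.imwrite(f"pics/{name}.png",p[:,:,::-1]);return P.reshape(-1,3)
P=shot("w_seat")
for lo,hi in((78,90),(108,120),(67,77.5)):
    Q=P[(abs(P[:,0]-603)<100)&(abs(P[:,1]-14)<95)&(P[:,2]>lo)&(P[:,2]<hi)];print("sp",lo,len(Q),rect(Q[:,:2]),np.median(Q[:,2]))
print(monitor.current_clock())
env.move_to(np.array([560,258,400.]),Rdown(2.2))
P=shot("w_tile")
m=(abs(P[:,0]-550)<90)&(abs(P[:,1]-257)<110)
Q=P[m&(P[:,2]>85)&(P[:,2]<92)];print("bin rim",len(Q),rect(Q[:,:2]),np.median(Q[:,2]))
Q=P[m&(P[:,2]>97)];print("tile",len(Q),rect(Q[:,:2]),np.percentile(Q[:,2],[1,50,99]))
# profile across tile in strip
for x in range(500,600,4):
    q=Q[(Q[:,0]>=x)&(Q[:,0]<x+4)]
    if len(q): print(x,len(q),np.percentile(q[:,2],[5,50,95]).round(1),np.percentile(q[:,1],[1,99]).round(1))
print(monitor.current_clock())
```

```text
1 [-0.1 -0.5  0. ]
2 [ 0.6 -0.3 -0.8]
3 [-0.4 -0.7 -0.3]
4 [-2.9  0.1  5.6]
sp 78 7634 (array([603.2,  13.6]), array([ 60.1, 103.7]), 7.6) 84.26252952635348
sp 108 2148 (array([603. ,  14.4]), array([13.9, 79. ]), 7.9) 114.00328695892816
sp 67 5546 (array([602.1,  21.1]), array([110.2, 143.9]), 7.7) 72.17696417607236
13.425
bin rim 1934 (array([540.9, 259.2]), array([ 48. , 129.3]), 2.0) 88.91500862108202
tile 42677 (array([560.5, 262.3]), array([119.8, 105.3]), 42.8) [105.84198918 294.30323041 368.06314879]
500 1321 [284.5 292.6 307.6] [247.1 266.3]
504 1435 [252.6 290.1 292.3] [246.8 266.5]
508 978 [256.8 289.  292.8] [246.  268.2]
512 1374 [248.2 278.5 297. ] [261.1 267.4]
516 2778 [243.  265.9 301.3] [243.7 270.5]
520 634 [289.3 304.  308.3] [263.  272.4]
524 892 [297.9 306.1 312.3] [268.6 272.7]
528 989 [299.2 307.  313.8] [270.1 272.9]
532 767 [303.1 309.4 313.6] [270.  273.1]
536 488 [306.6 311.1 314. ] [265.5 273.4]
540 419 [303.  307.6 314.3] [264.4 273.1]
544 517 [298.8 304.8 308.4] [264.5 267.4]
548 548 [298.6 304.3 308.3] [264.6 267.6]
552 752 [ 97.9 302.  308.1] [232.7 303.5]
556 2078 [103.5 308.6 368.1] [210.7 331.7]
560 1155 [112.  123.3 307.9] [207.8 304.9]
564 1229 [123.5 129.4 307.9] [208.2 304.9]
568 1214 [126.8 129.  307.8] [207.8 303.7]
572 730 [126.5 302.2 308.3] [208.  269.3]
576 437 [302.8 307.2 314. ] [266.1 274.5]
580 492 [306.  311.1 313.9] [266.  274.8]
584 739 [303.4 309.2 313.4] [271.9 274.9]
588 959 [299.3 307.6 313.6] [272.3 275.1]
592 940 [297.7 306.  312.3] [271.9 275.1]
596 601 [289.6 304.4 309. ] [267.2 275.1]
14.4583
```

View pics/w_tile.png

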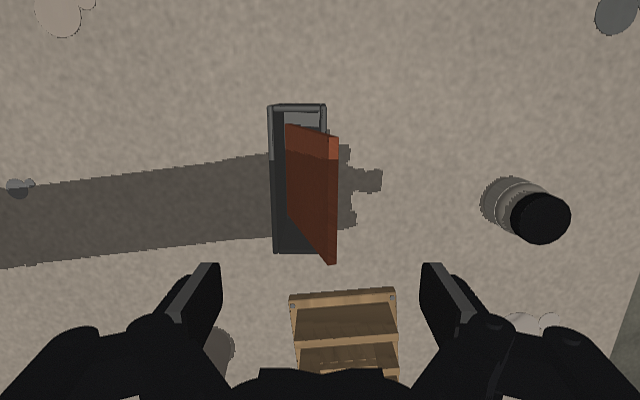

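The wrist view shows the tile leaning toward +x (right), top edge at (333,200), bin at (297,180). Its top-edge height is 129.4 mm against 129.4 expected, so the given geometry holds. The spacer is seated, with its rib top 15 mm higher than before. Next: grasp the tile along its own plane and pull it out.

Run:
```python
from h import *
from bench import eyes,monitor,env,effector
b=np.array([540.9,259.2,0]);a=np.radians(2.2);e=np.array([np.cos(a),np.sin(a),0]);ey=np.array([-np.sin(a),np.cos(a),0]);k=np.array([0,0,1.])
s,c=np.sin(np.radians(20)),np.cos(np.radians(20));u=s*e+c*k;n=c*e-s*k
R=np.stack([np.cross(n,-u),n,-u],1)
top=b+28.6*e+128*k; top=top+ey*((256.3-top[1])/ey[1]); print("top",top)
g=top-12*u-0.5*n; t=g+155*u
for y in(97.5,-82.5): print(y,env.solve_ik(np.array([595,74,300.]),Rdown(y)))
env.move_to(t+60*u,R); f0=monitor.current_wrist_force()
env.move_straight(t,rate=80); print("f",(monitor.current_wrist_force()-f0).round(1),monitor.current_eef_pos()-t)
effector.close(80); print("w",monitor.current_width(),monitor.current_gripper_force(),(monitor.current_wrist_force()-f0).round(1))
env.move_straight(t+6*u,rate=30); print("f",(monitor.current_wrist_force()-f0).round(1),monitor.current_width())
p,d=eyes.snapshot("scene");cv2.imwrite("pics/s2.png",p[130:290,340:560,::-1].repeat(3,0).repeat(3,1));print(monitor.current_clock(),monitor.current_q())
```

```text
top [569.6325029 256.3       128.       ]
97.5 [-46.32923733  21.69456491  43.5454314  100.25905519 -16.37666688
  64.58705178  99.80782455]
-82.5 [-64.6256229   38.78114641  75.55922056 100.91290126 -39.497638
  72.48509285 -61.47418741]
f [ 0.5 -0.4 -0.7] [ 0.27957726 -0.0910022   0.40330341]
w 7.024172973389191 78.00824403762817 [ 1.2 -0.2 -1.1]
f [ 0.5 -0.8 -3.4] 6.875988116175588
17.0333 [-56.43022673  44.19392959  51.67302698  81.7064916  -35.00499593
  91.08135973   0.86926703]
```

View pics/s2.png

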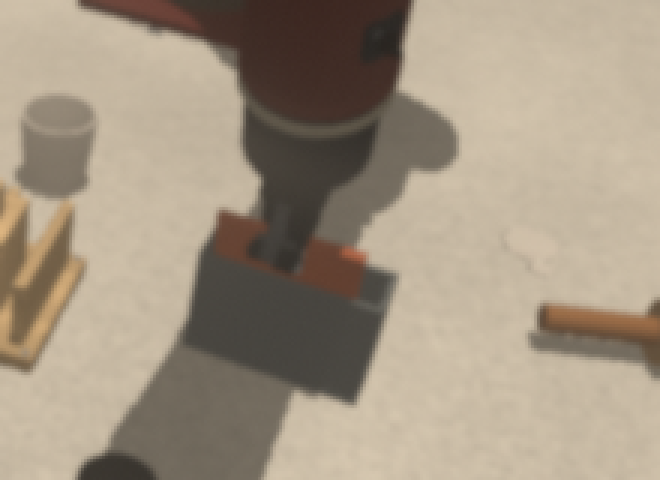

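The crop shows the tile held between the fingers at (280,240) and starting to rise, weight −3.4 N. I'll pull it out, turn it upright and carry it above the slot.

Run:
```python
from h import *
from bench import eyes,monitor,env,effector
R=monitor.current_tcp_rot();u=-R[:,2];t=monitor.current_eef_pos()
env.move_straight(t+114*u,rate=100); print("w",monitor.current_width(),monitor.current_wrist_force().round(1))
R2=Rdown(97.5)
env.move_to(np.array([610,170,410.]),R2)
env.move_straight(np.array([594.95,74.1,385.]),R2,rate=120)
print(monitor.current_width(),monitor.current_clock(),monitor.current_eef_pos())
for c in("scene","top"):
    i=eyes.camera_info(c);p,d=eyes.snapshot(c);P=cloud(d,i);np.savez(c+"3.npz",P=P,p=p)
    if c=="scene":cv2.imwrite("pics/s3.png",p[60:260,240:460,::-1].repeat(3,0).repeat(3,1)[:600])
    h=cv2.cvtColor(p,cv2.COLOR_RGB2HSV);m=((h[...,0]<10)|(h[...,0]>174))&(h[...,1]>110)&(abs(P[...,0]-595)<90)&(abs(P[...,1]-74)<70)&(P[...,2]>90)&(P[...,2]<260)
    Q=P[m];print(c,len(Q));
    if len(Q): print(np.percentile(Q,[1,50,99],axis=0).round(1)); print(rect((Q[:,:2])))
    if c=="scene":
        q=Q-Q.mean(0);w=np.linalg.svd(q,full_matrices=False)[2][2];print("normal",w)
        a=np.radians(7.5);X=np.stack([(Q[:,:2]-[602.85,14.1])@[np.cos(a),np.sin(a)],Q[:,2]],1);print("face in rack x,z",rect(X))
```

```text
w 6.77862294692796 [-0.3 -0.1 -1.9]
6.543648237738707 20.7083 [595.0903678   75.15858284 385.1319615 ]
scene 2
[[637.3  81.8 243.6]
 [638.2  83.3 243.7]
 [639.1  84.9 243.8]]
(array([638.2,  83.3]), array([3.6, 0. ]), -120.5)Traceback (most recent call last):
  File "<stdin>", line 16, in <module>
IndexError: index 2 is out of bounds for axis 0 with size 2
```

View pics/s3.png

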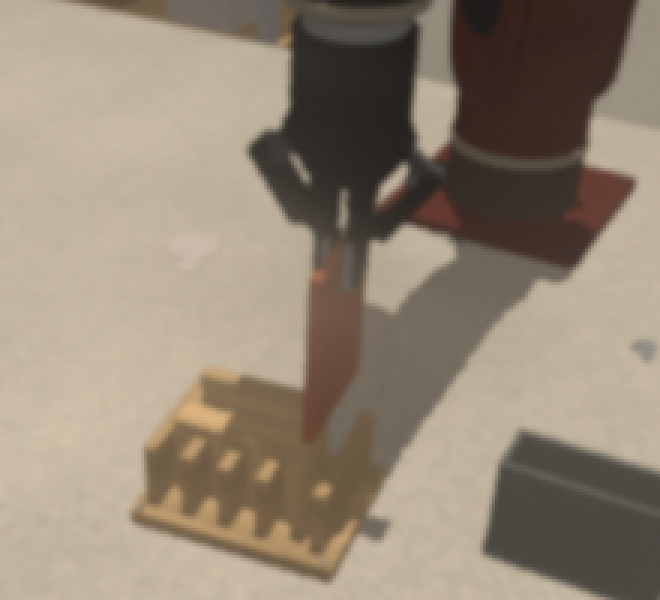

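The crop shows the tile upright in the fingers above the slot, spacer seated. I'll check the tile pose from the saved cloud, without the colour mask.

Run:
```python
from h import *
P=np.load("scene3.npz")["P"].reshape(-1,3)
a=np.radians(7.5);x=(P[:,:2]-[602.85,14.1])@[np.cos(a),np.sin(a)];y=(P[:,:2]-[602.85,14.1])@[-np.sin(a),np.cos(a)];z=P[:,2]
m=(abs(x)<80)&(abs(y-62)<25)&(z>95)&(z<205)
L=np.stack([x,y,z],1)[m]
print(m.sum(),np.percentile(L,[0,2,50,98,100],axis=0).round(1))
F=L[(L[:,0]<45)];A=np.c_[F[:,0],F[:,2],np.ones(len(F))];c,_,_,_=np.linalg.lstsq(A,F[:,1],rcond=None);print("y = %.3f x + %.3f z + %.1f"%tuple(c), "at z110:",c[1]*110+c[2])
print(rect(L[:,[0,2]]))
```

```text
660 [[-48.8  37.1  95.8]
 [-45.5  39.7 110.7]
 [ 15.5  66.2 160.2]
 [ 51.1  67.  202.6]
 [ 52.6  67.3 204.9]]
y = -0.006 x + 0.074 z + 53.4 at z110: 61.61849781432742
(array([  1.9, 150.4]), array([101.4, 109. ]), 0.0)
```

Run:
```python
from h import *
from bench import eyes,monitor,env,effector
xy=[594.95,73.9];R=Rdown(97.5);f0=monitor.current_wrist_force()
for z in(355,335,315,300,293,*np.arange(291.5,283,-.8)):
    env.move_straight(np.array([*xy,z]),R,rate=60 if z>292 else 20); f=monitor.current_wrist_force()-f0
    if z>292 or f[2]>3: print(z,f.round(1),monitor.current_eef_pos().round(1))
    if np.linalg.norm(f)>(5 if z<292 else 12): break
print(monitor.current_clock(),monitor.current_width())
p,d=eyes.snapshot("scene");cv2.imwrite("pics/s4.png",p[100:270,260:440,::-1].repeat(3,0).repeat(3,1))
```

```text
355 [0.5 0.8 1.2] [595.   73.8 355. ]
335 [-0.4 -0.   1.1] [594.9  73.9 334.6]
315 [-0.6  0.   1.1] [594.9  73.9 314.7]
300 [0.2 0.4 1. ] [594.8  73.9 299.5]
293 [-0.8 -0.   0.4] [594.8  73.9 292.6]
286.69999999999993 [-4.2  0.1 11.1] [595.1  73.8 287.6]
24.7917 6.772136818256559
```

View pics/s4.png

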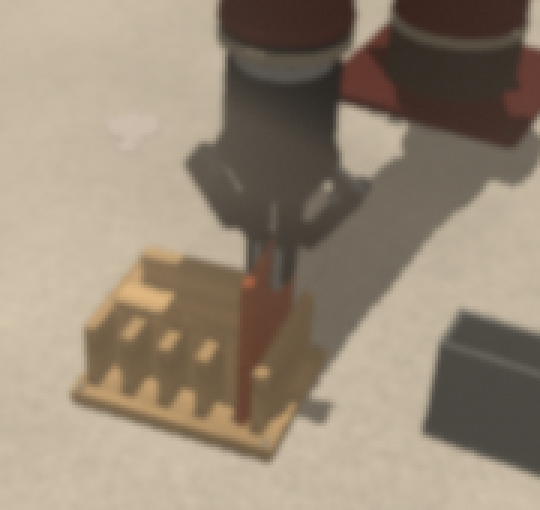

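The crop shows the tile in the slot with its foot on the board, and contact came at the expected height. I'll release, retreat and check.

Run:
```python
from h import *
from bench import eyes,monitor,env,effector
effector.gripper_open(); print(monitor.current_wrist_force().round(1),monitor.current_width())
p=monitor.current_eef_pos(); env.move_straight(p+[0,0,110],rate=120)
env.dwell(.5)
i=eyes.camera_info("wrist"); im,d=eyes.snapshot("wrist"); P=cloud(d,i).reshape(-1,3)
a=np.radians(7.5);o=[602.85,14.1]
L=np.stack([(P[:,:2]-o)@[np.cos(a),np.sin(a)],(P[:,:2]-o)@[-np.sin(a),np.cos(a)],P[:,2]],1)
for n,lo,hi in(("tile top",138,155),("board",78,90),("rib",108,120)):
    Q=L[(abs(L[:,0])<70)&(L[:,1]>-60)&(L[:,1]<85)&(L[:,2]>lo)&(L[:,2]<hi)]
    if n!="tile top":Q=Q[Q[:,1]<52]
    print(n,len(Q),rect(Q[:,:2]),np.median(Q[:,2]))
cv2.imwrite("pics/w5.png",im[:,:,::-1]);s,_=eyes.snapshot("scene");cv2.imwrite("pics/s5.png",s[:,:,::-1]);print(monitor.current_clock())
```

```text
[-8.6 43.5  3.6] 85.06777272774818
tile top 1656 (array([ 0.8, 60.3]), array([  8.1, 100. ]), 89.9) 144.12427017409556
board 5675 (array([-0.6,  0.8]), array([ 60. , 101.5]), 0.2) 84.2389838891882
rib 1856 (array([-0.7,  2.2]), array([14.1, 79.4]), 0.0) 113.93256161182809
27.25
```

View pics/s5.png

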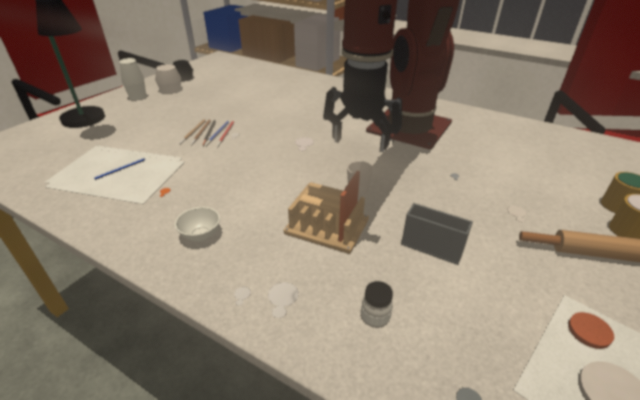

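The scene shows the tile upright in the slot at (349,205), spacer seated, jar, cup and bowl in place, and the gripper clear. The tile measures x 0.8, y 60.3, vertical; the spacer is level and within tolerance.

```bash
python3 -c "
from bench import close_job
print(close_job())"
```

```text
the job is handed in; nothing more can be done
None
```

The spacer is seated in the rack and the tile stands upright in its slot (rack x 0.8, y 60.3 mm). The jar, cup and bowl look undisturbed, and I handed the job in at about 27 s. The hand-in gave no verdict. The wrist force reached about 44 N sideways as the fingers opened off the tile, probably against the spacer's rib, but the spacer still measured level and within limits afterwards.

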